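# Hang the drilling jig and tug it home

## Task

Pick up the aluminium drilling jig and hang it by its window on the hook of the stand. Keep hold of it and tug it down gently, with roughly one kilo's pull, until the hook has slid down and bears on its stop; hold that steady pull for about a second to be sure it is held, and only then let go, leaving the jig hanging still. Never jerk hard (25 N on the hook is too much), and leave the other things on the bench alone.

Things in the scene. Friction and masses are not known exactly. Their poses are not given: they have to be found in the camera images.
- jig_mid (a point): Centre, half-way up, of the aluminium drilling jig: upright plate (8 mm thick along its x, 70 mm wide along its y, z up) on a foot 50 (x) by 80 (y) by 20 mm high; 134 mm tall, same both ways round. This point is 67 mm above the underside. Grip the solid plate above the window (84 to 134 mm above the underside) across its 8 mm.
- jig_eye (a point): Middle of the upper edge of the jig's window, in mid-thickness, 84 mm above the jig's underside; the jig hangs by this edge. The window goes through the plate along its x: 30 mm wide, 44 mm high, from 40 to 84 mm above the underside. Axes as jig_mid.
- jig: The whole drilling jig, about 0.36 kg, standing loose on a white chipboard panel 18 mm thick. Origin at the centre of the underside of its foot, axes as jig_mid.
- stand: Hook stand fixed to the table: dark base 130 x 110 x 12 mm, square 22 mm post, black clamp block (34 x 36 x 44 mm) on its head, from which a steel hook of 8 mm round bar sticks out level along the stand's -x: straight to 85 mm from the post axis, then a tip turned up, its end 93 mm out, 12 mm above the bar's top. Origin under the post, z up.
- hook_mark (a point): Fixed mark where the jig's plate should hang: 58 mm from the post axis along the stand's -x, 41 mm from the block's face, 185 mm above the table. The bar's centre line is at this height only if the block is in its middle setting: it was set by hand, unmeasured, so the bar is up to 6 mm above or below that (and lower by joint hook). Axes as the stand's.
- hook (a joint): How far the hook has slid down in its block (m): 0 to 0.003 at the start, 0.014 when it bears on its stop. It is stiff: about 6 N are needed to slide it, more than the jig weighs, and it stays where it is left.
- tape: Bystander: black and orange tape measure, 35 x 65 x 65 mm. Origin on its underside; leave alone.
- holesaw: Bystander: shiny steel hole saw, 44 mm across and 120 mm long, lying down. Origin on its underside; leave alone.
- driver: Bystander: screwdriver lying down. Origin on its underside; leave alone.
- glue: Bystander: white glue jar with red lid, 60 mm across, 75 mm tall. Origin on its underside; leave alone.
- square: Bystander: try square lying flat: dark wooden stock 120 mm, steel blade 170 mm. Origin on its underside; leave alone.
- bits: Bystander: open blue plastic box with three compartments, 100 x 140 x 40 mm. Origin on its underside; leave alone.
- battery: Bystander: yellow battery block, 75 x 110 x 60 mm. Origin on its underside; leave alone.
Not all that is in view belongs to the job. What is shaped like the stand but yellow is not meant.

How it is judged (in metres and radians):
On the way, in this order (a step that is already met when the one before it is completed fails the run):
1. the jig is lifted clear of the panel in the gripper (height (world z) of jig_mid above 0.115 m and contact force between the fingers and jig above 2 N and contact force between jig and stand below 0.5 N), for 0.1 s.
2. the hook is through the jig's window, the jig still in the gripper (x of jig_eye in the frame of hook_mark between -0.027 and 0.03 m and y of jig_eye in the frame of hook_mark between -0.014 and 0.014 m and z of jig_eye in the frame of hook_mark between -0.025 and 0.038 m and contact force between the fingers and jig above 2 N), for 0.1 s.
3. the jig, still in the gripper, is tugged down: the hook is on its stop (slid over 12.5 mm) and carries 8 to 20 N in all, for 0.5 s (all of step 2 and value of joint hook above 0.0125 m and contact force between jig and stand between 8 and 20 N), for 0.5 s.
At the end, for the whole second after the job is handed in: The jig hangs free and at rest on the hook by its window (bar within 14 mm of the window's middle, between block and tip), foot over 50 mm above the table, leaning under 0.2 rad, the stand bearing its weight, the hook down on its stop (over 12 mm), fingers off (x of jig_eye in the frame of hook_mark between -0.027 and 0.03 m and y of jig_eye in the frame of hook_mark between -0.014 and 0.014 m and z of jig_eye in the frame of hook_mark between -0.025 and 0.038 m and contact force between jig and stand above 1.5 N and value of joint hook above 0.012 m and height (world z) of jig above 0.05 m and angle between jig_mid's own z axis and vertical below 0.2 rad and linear speed of jig below 0.03 m/s and angular speed of jig below 0.3 rad/s and contact force between the fingers and jig below 0.1 N); the robot touches nothing.
It fails at once if the hook is pulled with more than 25 N (contact force between jig and stand above 25 N).
It fails at once if the jig is let go on the hook before the tug has brought the hook down on its stop (x of jig_eye in the frame of hook_mark between -0.027 and 0.03 m and y of jig_eye in the frame of hook_mark between -0.014 and 0.014 m and z of jig_eye in the frame of hook_mark between -0.025 and 0.038 m and contact force between the fingers and jig below 0.1 N and contact force between jig and stand above 1 N and value of joint hook below 0.012 m).
It fails at once if a bystander is moved more than 20 mm (distance of any of tape, holesaw, driver, glue, square, bits, battery from where it was at the start of the episode above 0.02 m).
It also fails if it takes over 51 s, if anything falls off the work surface, if the arm or the gripper's body presses on something with over 40 N, if the wrist force passes 120 N, or if a joint passes its speed limit or range.

## Robot

A 6-joint arm with a two-finger parallel gripper is mounted at the origin on the work surface. World frame = base frame: x ahead of the robot, y to its left, z up, the work surface at z = 0. Lengths are in mm, angles in rad, forces in N, time in s.
With the tool pointing down it reaches from about 350 to 875 mm from the base axis. Payload 4.2 kg.
Tool frame: the origin (TCP) lies at the very end of the fingers, on their centre line; the grasp point (between the pads) lies 19 mm behind it (arm.tcp_to_grasp is the x of the grasp point in the tool frame, in mm); x points along the fingers, z is the direction in which the jaws open and shut, and the axes are right-handed (so a half turn about x gives the same grasp; the last joint's range is limited). The gripper opens to 85 mm and grips with 20 to 120 N. Pads are 22 mm wide; open, the fingers measure 114 mm over their backs; the gripper's body (76 mm by 85 mm) begins 54 mm behind the grasp point. The pads swing forward as they close: fully open they stand 13 mm farther back than shut.
Start: joints at [1.48, 0.385, 0.008, 0, -1.194, -0.259], TCP at [214.161, 587.141, 231.312] pointing down, gripper open.
Joint ranges: [-3.14, 3.14], [-1.21, 2.06], [-1.07, 1.41], [-3.16, 2.05], [-2.99, -0.16], [-3.1, 3.1]. Speed limits (rad/s): [2.79, 2.79, 3.14, 3.14, 3.14, 3.14].

## Interface

Orientations are given as a unit quaternion [x, y, z, w].
In Python, from bench import status, get_image, job, arm gives the robot as it stands.
- The arm moves only by the tool apply_moves, never from a script. Its argument "targets" is text: rows parted by semicolons, each of 5 numbers parted by spaces: the shift along the tool's x, y, z in mm, then the turn about the tool's x in degrees, then the gripper's target within -1 to 1 (shut at 1, half-way at 0, fully open at -1). In form: dx dy dz spin hand; .... A call has 1 to 10 rows; each row is the pose to reach, as a shift and turn from the pose commanded when the call began, along the tool's axes at that moment; what a row does not reach only later rows make up. A row lasts 1/12 s, in which the tool goes at most 41.7 mm and 7.16 degrees, less where a joint would pass 70% of its speed; a pose out of reach is approached as far as the arm can. A call with a gripper value outside its range is refused whole. The fingers move at their own pace and stop on an object; the grip force is fixed at half the most. Time passes only in rows, so rows that repeat a pose let the fingers close. It gives the time, the measured TCP pose, the force and the opening at its end, in the units of the state.
- status.read_state(): the state, without advancing time (a new reading comes with each control period).
- get_image(name): name is "side" or "top"; returns a dict with "img" (480x640x3 uint8, red, green, blue), "mtx" (3x3 intrinsics, pixels), "world_from_camera" (4x4, takes a point from camera to world coordinates). Camera axes: x right, y down, z forward; pixel columns grow to the right and rows downward; lengths in mm; the calibration is good to about 2 mm. A picture is of the moment at which its call begins. There is no depth.
- job.job_done(): hands the job in, once; it reports no verdict.
The state is a dict: "clock": time; "joints": joint angles; "joint_vel": joint speeds; "joint_efforts": joint torques, N m; "position": TCP position; "ee_rot": TCP orientation; "contact_force": force on the tool from outside, world axes, zero at the start; "wrist_torque": the same for the moment, N m; "gripper_width": finger opening in mm.
Only numpy, scipy, OpenCV 4.12 (cv2) and the standard library are available. Lean on these libraries where they do the work, as an engineer would, in place of code of your own. Each camera call takes 0.05 s, during which the arm holds its last target.

## Working session

There is one attempt and no reset: what is moved stays moved. The work goes in short steps, Python scripts to look and compute and a tool call to move; the robot and the scene stay as the last step left them, time stands still between calls to the robot, and variables do not carry over. Pictures are saved under pics/ and viewed, and the job is handed in when it is done.

Besides the shell and the picture viewer there is one more tool, called after "Call:" as name(argument=value, ...) on one line, values as JSON. apply_moves: Moves the arm, as the interface text tells. Its arguments: {"type":"object","properties":{"targets":{"type":"string"}},"required":["targets"]}

```bash
ls; mkdir -p pics
python3 - <<'E'
from bench import status,get_image,arm
import cv2,numpy as np,json
print(status.read_state()); print(arm.tcp_to_grasp)
for n in("side","top"):
    d=get_image(n); cv2.imwrite(f"pics/{n}0.png",d["img"][:,:,::-1]); print(n,d["mtx"],d["world_from_camera"])
E
```

```text
pics
{'clock': 0.0, 'joints': array([ 1.47960715e+00,  3.85537713e-01,  6.63230817e-03, -5.35035773e-04,
       -1.19397608e+00, -2.58589033e-01]), 'joint_vel': array([ 0.00037003, -0.00101089,  0.00093141, -0.00094953,  0.00212676,
        0.00086204]), 'joint_efforts': array([ 1.66938480e-04, -3.92296600e+01,  1.88400990e+01,  4.18633282e+00,
       -4.71272549e-03, -1.33527216e-07]), 'position': array([213.95993033, 586.61775424, 230.23013505]), 'ee_rot': array([-0.5788019 , -0.40486648,  0.58002223, -0.40576559]), 'contact_force': array([ 0.01626614,  0.03770885, -0.35607527]), 'wrist_torque': array([0.01036925, 0.01859592, 0.00671716]), 'gripper_width': 85.46053259318538}
-18.700000000000003
side [[622.78240937   0.         326.02358522]
 [  0.         622.78240937 235.87191379]
 [  0.           0.           1.        ]] [[ 8.67830319e-01 -2.98990834e-01  3.96831222e-01 -1.80128833e+02]
 [-4.96502428e-01 -5.52172887e-01  6.69768946e-01 -1.17623124e+03]
 [ 1.88646660e-02 -7.78273463e-01 -6.27642048e-01  1.24877359e+03]
 [ 0.00000000e+00  0.00000000e+00  0.00000000e+00  1.00000000e+00]]
top [[588.62940471   0.         319.28111489]
 [  0.         588.62940471 244.38980068]
 [  0.           0.           1.        ]] [[-2.84622687e-02 -9.90428207e-01  1.35062451e-01  3.42062197e+02]
 [-9.99592221e-01  2.78902319e-02 -6.12598136e-03  6.90081713e+00]
 [ 2.30042167e-03 -1.35181735e-01 -9.90818150e-01  1.47237910e+03]
 [ 0.00000000e+00  0.00000000e+00  0.00000000e+00  1.00000000e+00]]
```

View pics/side0.png

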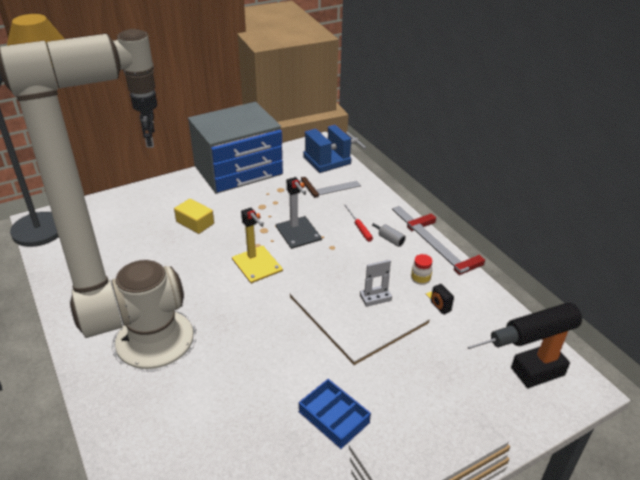

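View pics/top0.png

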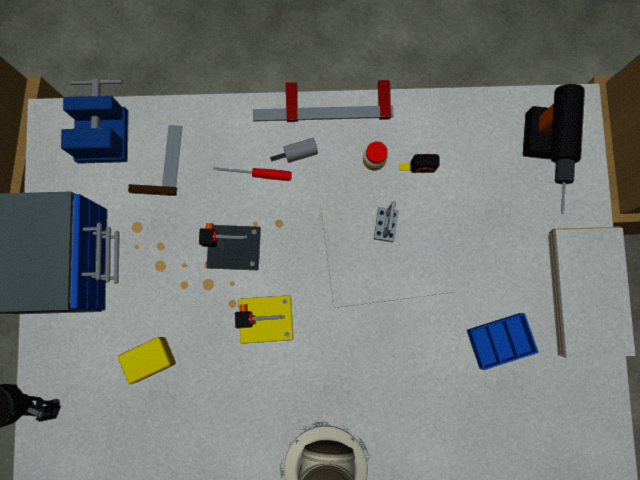

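Two stands are in view: the one with the dark base (top ~233,247; side ~297,215) and the yellow one (top ~265,318; side ~255,245). The description asks for a dark base, so the first is meant. The jig is at top ~386,222 and side ~377,285. I'll enlarge both to confirm.

Run:
```python
import cv2,numpy as np
s=cv2.imread("pics/side0.png");t=cv2.imread("pics/top0.png")
z=lambda im,x,y,w,h,k:cv2.resize(im[y:y+h,x:x+w],None,fx=k,fy=k,interpolation=cv2.INTER_CUBIC)
a=z(s,230,165,100,75,4);b=z(s,345,250,100,75,4);c=z(t,185,205,100,75,4);d=z(t,345,185,100,75,4)
cv2.imwrite("pics/crop0.png",np.vstack([np.hstack([a,b]),np.hstack([c,d])]))
```

```text
(no output)
```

View pics/crop0.png

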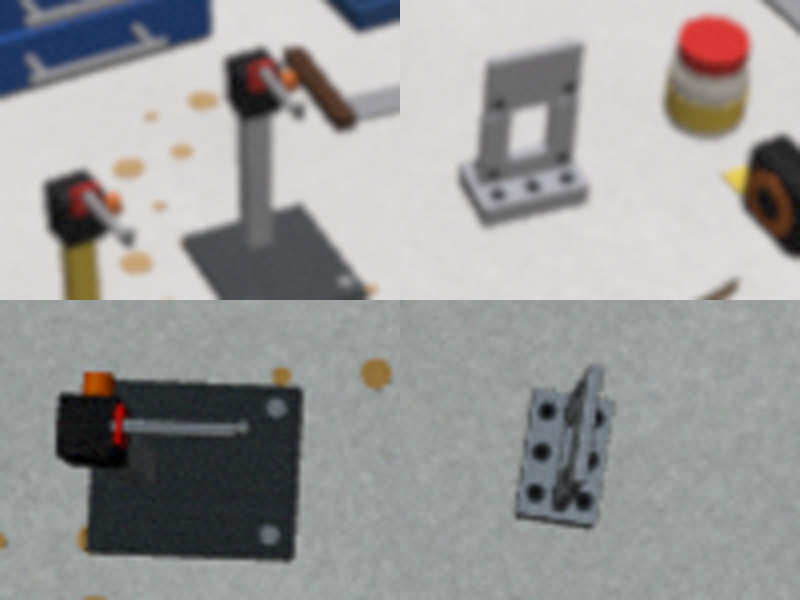

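```bash
cat > h.py <<'E'
import cv2,numpy as np,pickle
from scipy.optimize import least_squares
def cams():
    from bench import get_image
    return {n:get_image(n) for n in("side","top")}
def proj(d,P):
    P=np.atleast_2d(P);T=np.linalg.inv(d["world_from_camera"]);c=P@T[:3,:3].T+T[:3,3]
    p=c@d["mtx"].T; return p[:,:2]/p[:,2:]
def tri(d1,p1,d2,p2):
    Ps=[d["mtx"]@np.linalg.inv(d["world_from_camera"])[:3] for d in(d1,d2)]
    X=cv2.triangulatePoints(Ps[0],Ps[1],np.float64(p1).reshape(2,1),np.float64(p2).reshape(2,1));return (X[:3]/X[3]).ravel()
def crop(im,x,y,w,h,k,name,step=10,ov=None):
    o=cv2.resize(im[y:y+h,x:x+w,::-1],None,fx=k,fy=k,interpolation=cv2.INTER_CUBIC)
    for c in range((x//step+1)*step,x+w,step): cv2.line(o,(int((c+.5-x)*k),0),(int((c+.5-x)*k),6),(0,0,255),1);cv2.putText(o,str(c),(int((c+.5-x)*k)-10,18),0,.4,(0,0,255),1)
    for r in range((y//step+1)*step,y+h,step): cv2.line(o,(0,int((r+.5-y)*k)),(6,int((r+.5-y)*k)),(0,0,255),1);cv2.putText(o,str(r),(8,int((r+.5-y)*k)+4),0,.4,(0,0,255),1)
    for a,b in (ov or []):
        f=lambda q:(int((q[0]+.5-x)*k),int((q[1]+.5-y)*k)); cv2.line(o,f(a),f(b),(0,255,0),1)
    if name: cv2.imwrite(name,o)
    return o
E
python3 - <<'E'
from h import *
D=cams();pickle.dump(D,open("d0.pkl","wb"))
a=crop(D["side"]["img"],355,255,50,55,8,None);b=crop(D["top"]["img"],365,195,40,55,8,None)
cv2.imwrite("pics/jigz.png",np.hstack([a,b]))
a=crop(D["side"]["img"],270,170,60,80,6,None);b=crop(D["top"]["img"],193,215,72,80,6,None)
cv2.imwrite("pics/standz.png",np.hstack([a,b]))
E
```

```text
(no output)
```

View pics/jigz.png

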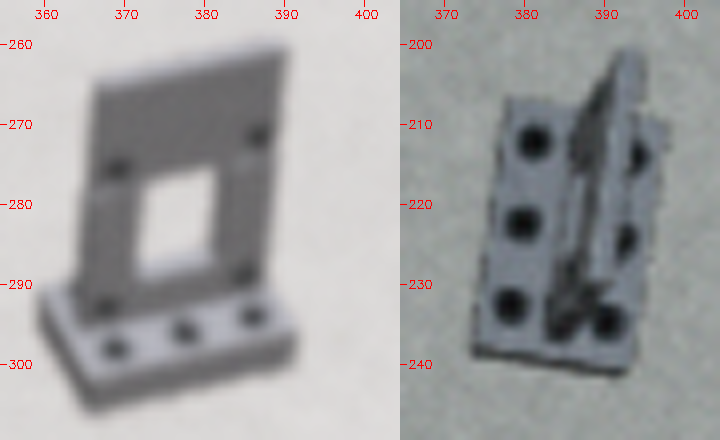

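View pics/standz.png

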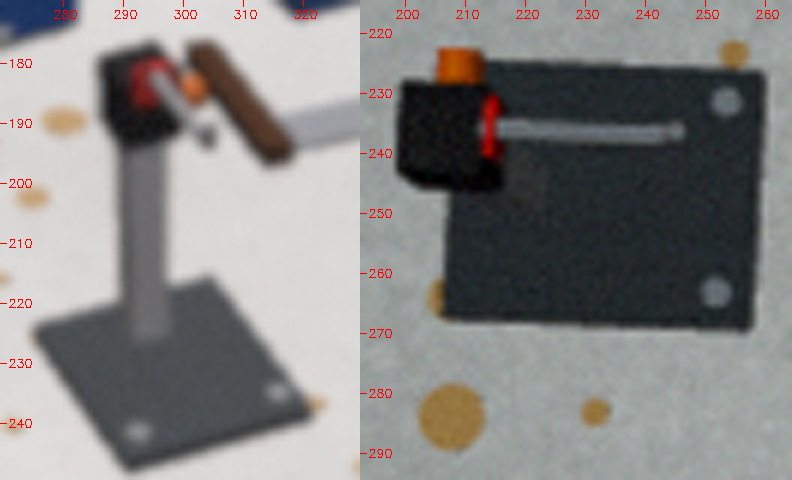

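```bash
cat > fit.py <<'E'
from h import *
D=pickle.load(open("d0.pkl","rb"))
def R(a): c,s=np.cos(a),np.sin(a); return np.array([[c,-s,0],[s,c,0],[0,0,1]])
def run(obs,p0,f):
    def res(p): return np.concatenate([(proj(D[c],f(p,np.float64(L)))-q).ravel() for c,L,q in obs])
    r=least_squares(res,p0,loss='soft_l1'); 
    for (c,L,q),e in zip(obs,res(r.x).reshape(-1,2)): print(c,L,np.round(e,1))
    print(np.round(r.x,3)); return r.x
jo=[("side",(4,-35,134),(366.5,265.7)),("side",(4,35,134),(390.3,261.3)),
("side",(4,-15,84),(372.3,276.7)),("side",(4,15,84),(381.7,274.9)),("side",(4,-15,40),(371.2,289.5)),("side",(4,15,40),(380.8,288)),
("side",(25,-40,0),(365.8,305.8)),("side",(25,40,0),(391.4,300.3)),("side",(25,-40,20),(366,302)),("side",(25,40,20),(391.2,296.6)),("side",(-25,-40,20),(359.5,291)),
("top",(-25,40,20),(377.8,206.8)),("top",(-25,-40,20),(373.5,238)),("top",(25,-40,20),(393,240.3)),("top",(25,40,20),(398.2,210)),("top",(4,35,134),(395,201)),("top",(-4,35,134),(391.5,201.5))]
print("jig x y z yaw"); pj=run(jo,[450,-150,18,-np.pi/2],lambda p,L:R(p[3])@L+p[:3])
f=lambda p,L: R(p[2])@(L[:3]+L[3]*np.array([p[4],p[5],0])+ (1-L[3])*np.array([0,0,p[3]]))+[p[0],p[1],0]
so=[("side",(65,-55,12,1),(304,216.2)),("side",(65,55,12,1),(275,224)),("side",(-65,-55,12,1),(321,238.5)),("side",(-65,55,12,1),(291,246.8)),
("top",(65,-55,12,1),(208,226)),("top",(-65,-55,12,1),(260,227)),("top",(-65,55,12,1),(258,269.3)),("top",(65,55,12,1),(206.8,267.8)),
("side",(-93,0,14,0),(304.3,191.5)),("top",(-90,0,12,0),(246.5,236.2)),("top",(-19,0,4,0),(216.5,235.7)),("side",(-19,0,2,0),(296.5,182))]
print("stand x y yaw h ox oy"); ps=run(so,[370,220,np.pi/2,185,0,0],f)
def seg(c,P,Q,g): return (proj(D[c],g(P))[0],proj(D[c],g(Q))[0])
gj=lambda L:R(pj[3])@np.float64(L)+pj[:3]
gs=lambda L:R(ps[2])@np.float64(L)+[ps[0],ps[1],0]
box=lambda x0,x1,y0,y1,z0,z1:[((x0 if i==0 else a,y0 if i==1 else b,z0 if i==2 else e),(x1 if i==0 else a,y1 if i==1 else b,z1 if i==2 else e)) for i in range(3) for a in(x0,x1) for b in(y0,y1) for e in(z0,z1)]
h=ps[3]
J=list({x for x in box(-25,25,-40,40,0,20)+box(-4,4,-35,35,20,134)+box(-4,4,-15,15,40,84)})
o=ps[4:6]
S=list({x for x in box(o[0]-65,o[0]+65,o[1]-55,o[1]+55,0,12)+box(-11,11,-11,11,12,h-22)+box(-17,17,-18,18,h-22,h+22)+[((-17,0,h),(-85,0,h)),((-85,0,h),(-93,0,h+16))]})
jig=[];st=[]
for c,x,y,w,hh,k,x2,y2,w2,h2 in(("side",355,250,50,60,8,270,165,60,85),("top",365,190,45,60,8,193,215,72,85)):
    jig.append(crop(D[c]["img"],x,y,w,hh,k,None,ov=[seg(c,a,b,gj) for a,b in J])); st.append(crop(D[c]["img"],x2,y2,w2,h2,6,None,ov=[seg(c,a,b,gs) for a,b in S]))
cv2.imwrite("pics/jo.png",np.hstack(jig));cv2.imwrite("pics/so.png",np.hstack(st))
E
python3 fit.py
```

```text
jig x y z yaw
side (4, -35, 134) [ 0.4 -0.1]
side (4, 35, 134) [ 0.7 -1. ]
side (4, -15, 84) [0.3 1.2]
side (4, 15, 84) [1.1 0.7]
side (4, -15, 40) [0.4 0.1]
side (4, 15, 40) [ 0.8 -0.7]
side (25, -40, 0) [-0.7  1.2]
side (25, 40, 0) [0.3 0.4]
side (25, -40, 20) [-0.4 -0.1]
side (25, 40, 20) [ 1.1 -1. ]
side (-25, -40, 20) [-0.6 -1.2]
top (-25, 40, 20) [-0.1  0.4]
top (-25, -40, 20) [-0.5  0.6]
top (25, -40, 20) [0.  1.6]
top (25, 40, 20) [-0.6  0.4]
top (4, 35, 134) [-0.1  0.5]
top (-4, 35, 134) [-0.  -0.6]
[ 583.123 -166.923   15.422   -1.76 ]
stand x y yaw h ox oy
side (65, -55, 12, 1) [ 0.9 -1.8]
side (65, 55, 12, 1) [-0.8 -0.8]
side (-65, -55, 12, 1) [ 1.5 -1.7]
side (-65, 55, 12, 1) [-0.3 -0.4]
top (65, -55, 12, 1) [ 0.6 -0.4]
top (-65, -55, 12, 1) [ 0.3 -0.2]
top (-65, 55, 12, 1) [0.6 1.1]
top (65, 55, 12, 1) [-0.4  1.4]
side (-93, 0, 14, 0) [ 2.5 -0.1]
top (-90, 0, 12, 0) [0.6 0.1]
top (-19, 0, 4, 0) [-1.2  0.4]
side (-19, 0, 2, 0) [-0.2  0.1]
[543.104 246.646   1.518 183.519 -34.212   3.001]
```

```bash
ls pics
```

```text
crop0.png
jigz.png
jo.png
side0.png
so.png
standz.png
top0.png
```

View pics/jo.png

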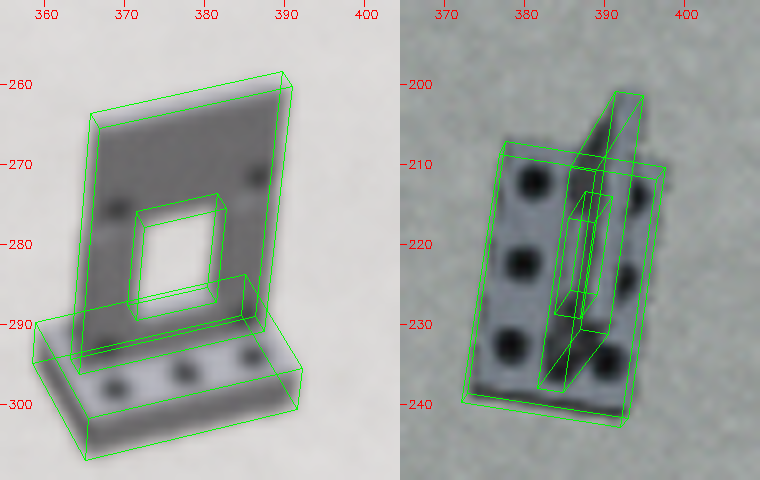

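View pics/so.png

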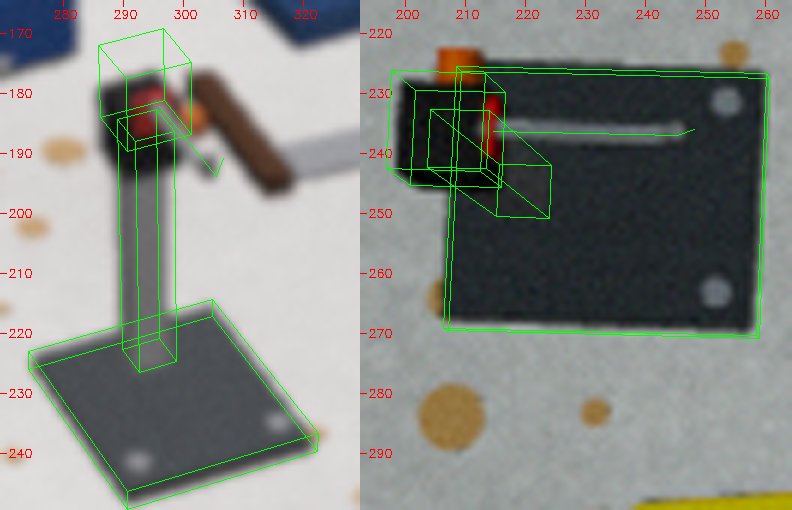

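```bash
cat > mv.py <<'E'
from bench import status
import numpy as np,sys
from scipy.spatial.transform import Rotation as Ro
def show():
    s=status.read_state();q=Ro.from_quat(s["ee_rot"]).as_matrix()
    print("t",s["clock"],"p",np.round(s["position"],1),"F",np.round(s["contact_force"],2),"M",np.round(s["wrist_torque"],2),"w",round(s["gripper_width"],1));print(np.round(q,4).tolist());return s,q
def to(t,yaw=None):
    s,q=show();d=q.T@(np.array(t)-s["position"]);print("tool shift",np.round(d,1))
    if yaw is not None:
        g=np.array([np.cos(yaw),np.sin(yaw),0]);l=q.T@g;a=np.degrees(np.arctan2(-l[1],l[2]));print("spin",[round((a+k+180)%360-180,1) for k in(0,180)])
E
python3 - <<'E'
from h import *
from mv import *
D=pickle.load(open("d0.pkl","rb"))
t=lambda a,b:np.round(tri(D["side"],a,D["top"],b),1)
print("tip",t((304.5,191),(247,236.2)),"bar root",t((296.5,182),(217,235.7)))
print("plate top",t((390,260.5),(393.5,201.3)),"win?",proj(D["top"],[[583,-167,18]]))
to([583,-167,330],-1.76)
E
```

```text
tip [535.7 157.8 197.7] bar root [541.9 224.3 187.9]
plate top [ 616.9 -174.1  146.5] win? [[384.5959912  225.67819624]]
t 0.2 p [214.  586.8 230.6] F [-0.95  0.92 -0.76] M [0.04 0.03 0.  ] w 85.4
[[-0.0003, 0.9394, -0.3428], [-0.0013, -0.3428, -0.9394], [-1.0, 0.0001, 0.0013]]
tool shift [-98.5 605.  581.8]
spin [np.float64(-9.2), np.float64(170.8)]
```

Call:
apply_moves(targets="-40 0 0 0 -1; -80 0 0 0 -1; -100 0 0 0 -1; -100 25 25 -3 -1; -100 54 52 -6 -1; -100 83 80 -9 -1; -100 112 108 -9 -1; -100 141 136 -9 -1; -100 170 164 -9 -1; -100 199 192 -9 -1")

```text
clock: 1.03
position: [335.6, 336.6, 331.3]
ee_rot: [0.546, 0.45, -0.546, 0.45]
contact_force: [1.0, 0.3, -1.0]
gripper_width: 85.3
```

```bash
python3 -c "
from mv import *
to([583,-167,330],-1.76)"
```

```text
t 1.0333 p [335.6 336.6 331.3] F [ 1.    0.29 -1.  ] M [-0.01 -0.1  -0.08] w 85.3
[[0.0, 0.9816, -0.1909], [0.0002, -0.1909, -0.9816], [-1.0, -0.0, -0.0002]]
tool shift [  1.2 339.  447. ]
spin [np.float64(-0.2), np.float64(179.8)]
```

Call:
apply_moves(targets="0 25 32 0 -1; 0 50 65 0 -1; 0 75 98 0 -1; 0 100 132 0 -1; 0 125 165 0 -1; 0 150 198 0 -1; 0 175 231 0 -1; 0 200 264 0 -1; 0 225 297 0 -1; 0 250 330 0 -1")

```text
clock: 1.87
position: [517.8, -35.3, 331.4]
ee_rot: [0.546, 0.45, -0.546, 0.45]
contact_force: [0.4, 1.5, -0.6]
gripper_width: 85.7
```

```bash
python3 -c "
from mv import *
to([583,-167,330],-1.76)"
```

```text
t 1.8667 p [517.8 -35.3 331.4] F [ 0.4   1.51 -0.63] M [ 0.11 -0.1   0.  ] w 85.7
[[0.0002, 0.9815, -0.1916], [0.0002, -0.1916, -0.9815], [-1.0, 0.0002, -0.0003]]
tool shift [  1.4  89.3 116.7]
spin [np.float64(-0.2), np.float64(179.8)]
```

Call:
apply_moves(targets="0 25 32 0 -1; 0 50 64 0 -1; 0 75 97 0 -1; 0 89 117 0 -1; 35 89 117 0 -1; 70 89 117 0 -1; 105 89 117 0 -1; 130 89 117 0 -1; 140 89 117 0 -1; 140 89 117 0 -1")

```text
clock: 2.7
position: [580.9, -165.0, 188.4]
ee_rot: [-0.544, -0.451, 0.547, -0.448]
contact_force: [-0.1, 0.5, 0.2]
gripper_width: 85.7
```

```bash
python3 -c "
from mv import *
to([583,-167,115],-1.76)
from h import *
D=cams();pickle.dump(D,open('d1.pkl','wb'))
cv2.imwrite('pics/a1.png',np.hstack([crop(D['side']['img'],335,205,80,105,5,None),crop(D['top']['img'],350,180,80,105,5,None)]))"
```

```text
t 2.7 p [ 580.9 -165.   188.4] F [-0.09  0.45  0.21] M [-0.02 -0.05 -0.02] w 85.7
[[-0.0063, 0.9814, -0.1918], [0.0005, -0.1918, -0.9814], [-1.0, -0.0062, 0.0007]]
tool shift [73.4  2.9  1.5]
spin [np.float64(-0.2), np.float64(179.8)]
```

View pics/a1.png

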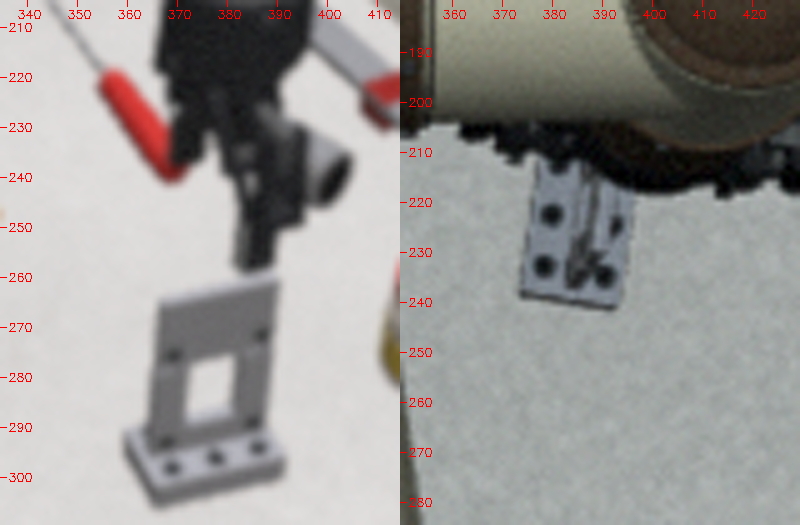

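```bash
python3 -c "
from mv import *
from h import *
D=pickle.load(open('d1.pkl','rb'));s,q=show();p=s['position']
for dz in(43,57,-43,-57):
  for dx in (0,-13):
    for dy in (-11,11): print(dz,dx,dy,np.round(proj(D['side'],p+q@[dx,dy,dz]),1))"
```

```text
t 2.8 p [ 583.4 -165.3  192.7] F [ 0.45 -0.32  1.22] M [-0.07 -0.03 -0.05] w 85.6
[[0.002, 0.9816, -0.1909], [-0.0009, -0.1909, -0.9816], [-1.0, 0.0021, 0.0005]]
43 0 -11 [[381.9 260.4]]
43 0 11 [[389.7 258.7]]
43 -13 -11 [[382.2 256.5]]
43 -13 11 [[390.1 254.9]]
57 0 -11 [[384.  263.8]]
57 0 11 [[391.8 262.1]]
57 -13 -11 [[384.3 260. ]]
57 -13 11 [[392.3 258.2]]
-43 0 -11 [[369.4 240.3]]
-43 0 11 [[377.  238.7]]
-43 -13 -11 [[369.7 236.5]]
-43 -13 11 [[377.4 234.9]]
-57 0 -11 [[367.5 237.1]]
-57 0 11 [[375.  235.6]]
-57 -13 -11 [[367.8 233.4]]
-57 -13 11 [[375.4 231.8]]
```

Call:
apply_moves(targets="25 0 1 0 -1; 50 0 1 0 -1; 70 0 1 0 -1; 77 0 1 0 -1; 77 0 1 0 -1; 77 0 1 0 -1")

```text
clock: 3.3
position: [583.8, -166.2, 116.3]
ee_rot: [0.546, 0.449, -0.545, 0.451]
contact_force: [0.5, -0.3, 0.7]
gripper_width: 85.2
```

```bash
python3 -c "
from h import *
D=cams();pickle.dump(D,open('d2.pkl','wb'))
from mv import *
to([583,-167,115],-1.76)
cv2.imwrite('pics/a2.png',np.hstack([crop(D['side']['img'],335,205,80,105,5,None),crop(D['top']['img'],350,180,80,105,5,None)]))"
```

```text
t 3.4 p [ 583.9 -166.2  116.7] F [-0.09  1.25  0.02] M [-0.01  0.05 -0.05] w 85.3
[[0.0044, 0.9816, -0.191], [-0.0006, -0.191, -0.9816], [-1.0, 0.0045, -0.0002]]
tool shift [ 1.7 -0.7  0.9]
spin [np.float64(-0.2), np.float64(179.8)]
```

View pics/a2.png

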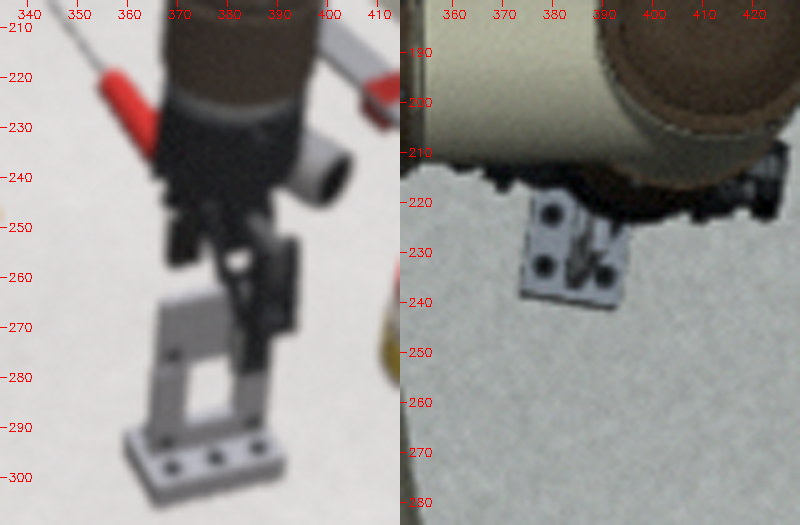

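Call:
apply_moves(targets="1 0 0 0 0; 1 0 0 0 0.5; 1 0 0 0 1; 1 0 0 0 1; 1 0 0 0 1; 1 0 0 0 1; 1 0 0 0 1; 1 0 0 0 1; 1 0 0 0 1; 1 0 0 0 1")

```text
clock: 4.23
position: [582.2, -166.0, 113.3]
ee_rot: [0.546, 0.45, -0.546, 0.45]
contact_force: [-0.7, 0.9, 0.2]
gripper_width: 7.4
```

```bash
python3 -c "
from h import *
D=cams();pickle.dump(D,open('d3.pkl','wb'))
from mv import *
to([583,-167,115],-1.76)
cv2.imwrite('pics/a3.png',np.hstack([crop(D['side']['img'],335,205,80,105,5,None),crop(D['top']['img'],350,180,80,105,5,None)]))"
```

```text
t 4.3333 p [ 582.2 -166.   113.3] F [-0.61  0.46  0.49] M [0.21 0.04 0.03] w 7.1
[[-0.0001, 0.9815, -0.1915], [0.0001, -0.1915, -0.9815], [-1.0, -0.0001, -0.0001]]
tool shift [-1.7  1.   0.8]
spin [np.float64(-0.2), np.float64(179.8)]
```

View pics/a3.png

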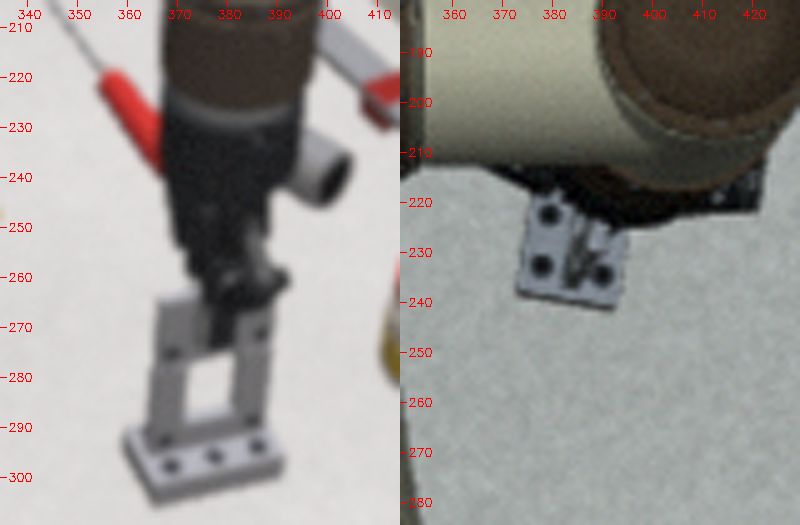

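Call:
apply_moves(targets="-8 0 0 0 1; -25 0 0 0 1; -50 0 0 0 1; -75 0 0 0 1; -100 0 0 0 1; -112 0 0 0 1; -112 0 0 0 1; -112 0 0 0 1")

```text
clock: 5.0
position: [581.7, -165.8, 225.1]
ee_rot: [0.546, 0.45, -0.546, 0.449]
contact_force: [-0.2, 0.0, -3.9]
gripper_width: 7.4
```

```bash
python3 -c "
from h import *
D=cams();pickle.dump(D,open('d4.pkl','wb'))
from mv import *
to([536,90,225],-1.624)
cv2.imwrite('pics/a4.png',crop(D['side']['img'],325,165,100,130,4.5,None))"
```

```text
t 5.1 p [ 580.9 -165.8  223.2] F [ 0.3   0.76 -4.1 ] M [-0.01 -0.03  0.01] w 7.1
[[-0.0041, 0.9814, -0.1921], [0.001, -0.1921, -0.9814], [-1.0, -0.0042, -0.0002]]
tool shift [  -1.3  -93.2 -242.4]
spin [np.float64(-8.0), np.float64(172.0)]
```

View pics/a4.png

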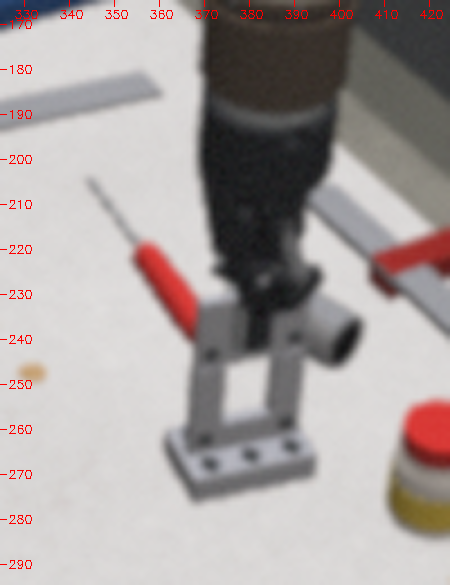

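Call:
apply_moves(targets="-1 -10 -25 -1 1; -1 -22 -56 -3 1; -1 -34 -88 -5 1; -1 -46 -120 -7 1; -1 -58 -151 -8 1; -1 -70 -182 -8 1; -1 -81 -211 -8 1; -1 -89 -232 -8 1; -1 -93 -242 -8 1; -1 -93 -242 -8 1")

```text
clock: 5.93
position: [536.3, 91.1, 224.8]
ee_rot: [-0.511, -0.488, 0.513, -0.487]
contact_force: [-0.3, 0.1, -3.9]
gripper_width: 7.1
```

```bash
python3 -c "
from h import *
D=cams();pickle.dump(D,open('d5.pkl','wb'))
from mv import *
to([536,90,225],-1.624)
cv2.imwrite('pics/a5.png',np.hstack([crop(D['side']['img'],270,155,90,110,4.4,None),crop(D['top']['img'],195,185,90,110,4.4,None)]))"
```

```text
t 6.0333 p [536.7  89.  225.2] F [ 0.16 -0.38 -2.97] M [ 0.   -0.04 -0.02] w 7.1
[[-0.0024, 0.9986, -0.0525], [-0.0012, -0.0525, -0.9986], [-1.0, -0.0023, 0.0013]]
tool shift [ 0.2 -0.8 -0.9]
spin [np.float64(0.0), np.float64(-180.0)]
```

View pics/a5.png

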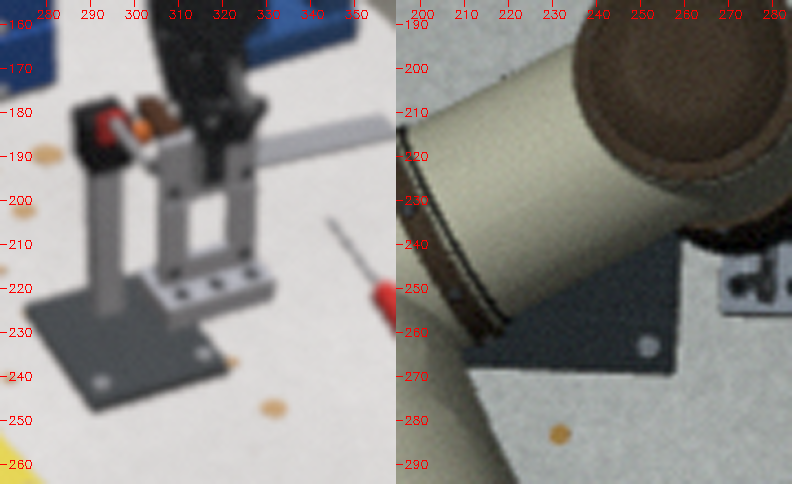

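Run:
```python
from h import *
from mv import *
D=pickle.load(open("d5.pkl","rb"));s,q=show();p=s["position"]
def ov(c,y=None,dp=np.zeros(3)):
    R=q; o=p+dp
    # jig local (x along tool z, y along tool y, z up=-toolx), underside z = p.z-95.3
    f=lambda L:o+R@np.array([95.3-L[2],L[1],L[0]])
    box=lambda x0,x1,y0,y1,z0,z1:[((x0 if i==0 else a,y0 if i==1 else b,z0 if i==2 else e),(x1 if i==0 else a,y1 if i==1 else b,z1 if i==2 else e)) for i in range(3) for a in(x0,x1) for b in(y0,y1) for e in(z0,z1)]
    J=box(-25,25,-40,40,0,20)+box(-4,4,-35,35,20,134)+box(-4,4,-15,15,40,84)
    return [(proj(D[c],f(a))[0],proj(D[c],f(b))[0]) for a,b in J]
cv2.imwrite("pics/a6.png",np.hstack([crop(D["side"]["img"],270,165,80,75,9,None,ov=ov("side"))]))
```

```text
t 6.0333 p [536.7  89.  225.2] F [ 0.16 -0.38 -2.97] M [ 0.   -0.04 -0.02] w 7.1
[[-0.0024, 0.9986, -0.0525], [-0.0012, -0.0525, -0.9986], [-1.0, -0.0023, 0.0013]]
```

View pics/a6.png

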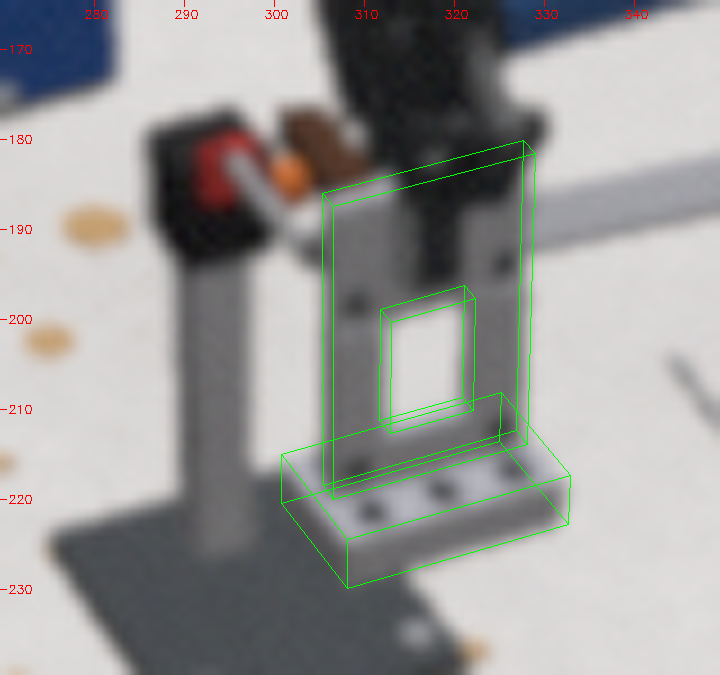

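Call:
apply_moves(targets="3 -1 -10 0 1; 3 -1 -25 0 1; 3 -1 -40 0 1; 3 -1 -50 0 1; 3 -1 -52 0 1; 3 -1 -52 0 1; 3 -1 -52 0 1")

```text
clock: 6.62
position: [538.9, 141.4, 223.2]
ee_rot: [-0.513, -0.487, 0.513, -0.487]
contact_force: [0.2, -0.6, -3.5]
gripper_width: 7.6
```

```bash
cat > look.py <<'E'
import sys
from h import *
from mv import *
D=cams();pickle.dump(D,open('d_%s.pkl'%sys.argv[1],'wb'))
s,q=show()
cv2.imwrite('pics/b%s.png'%sys.argv[1],crop(D['side']['img'],270,155,75,80,8,None))
E
python3 look.py 1
```

```text
t 6.7167 p [538.9 140.9 223.3] F [-0.05 -0.32 -2.99] M [0.02 0.06 0.01] w 7.6
[[-0.0002, 0.9986, -0.0533], [-0.0002, -0.0533, -0.9986], [-1.0, -0.0002, 0.0002]]
```

View pics/b1.png

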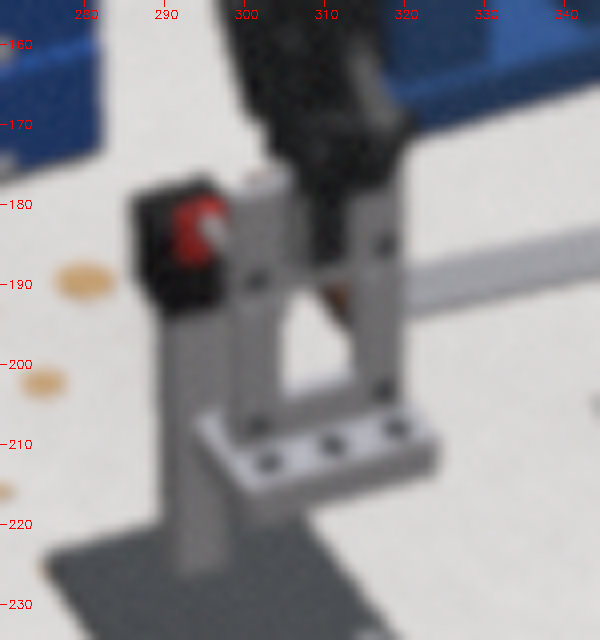

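Run:
```python
from h import *
from mv import *
D=pickle.load(open("d_1.pkl","rb"));s,q=show();p=s["position"]
c0=p+q@[95.3-62,0,4]
b=proj(D["side"],c0)[0]-[309.3,195.7];print("bias",b)
for d in(0,21,35,48,60):
    m=q@[0,0,-d];print(d,"y",round((p+m)[1],1),"win centre px",np.round(proj(D["side"],c0+m)[0]-b,1),"edges y+-15:",[np.round(proj(D["side"],c0+m+q@[0,t,0])[0]-b,1).tolist() for t in(-15,15)],"top/bot",[np.round(proj(D["side"],c0+m+q@[t,0,0])[0]-b,1).tolist() for t in(-22,22)])
```

```text
t 6.7167 p [538.9 140.9 223.3] F [-0.05 -0.32 -2.99] M [0.02 0.06 0.01] w 7.6
[[-0.0002, 0.9986, -0.0533], [-0.0002, -0.0533, -0.9986], [-1.0, -0.0002, 0.0002]]
bias [0.33714642 0.67418038]
0 y 140.9 win centre px [309.3 195.7] edges y+-15: [[304.7, 197.0], [313.9, 194.4]] top/bot [[309.3, 189.5], [309.3, 201.8]]
21 y 161.9 win centre px [306.2 192. ] edges y+-15: [[301.6, 193.2], [310.8, 190.8]] top/bot [[306.2, 185.8], [306.2, 198.1]]
35 y 175.9 win centre px [304.2 189.5] edges y+-15: [[299.6, 190.8], [308.8, 188.3]] top/bot [[304.2, 183.4], [304.2, 195.6]]
48 y 188.9 win centre px [302.4 187.3] edges y+-15: [[297.8, 188.5], [306.9, 186.1]] top/bot [[302.3, 181.2], [302.4, 193.3]]
60 y 200.9 win centre px [300.7 185.2] edges y+-15: [[296.1, 186.4], [305.2, 184.1]] top/bot [[300.6, 179.1], [300.7, 191.3]]
```

Call:
apply_moves(targets="0 -4 0 0 1; 0 -4 -6 0 1; 0 -4 -14 0 1; 0 -4 -22 0 1; 0 -4 -30 0 1; 0 -4 -30 0 1")

```text
clock: 7.22
position: [537.0, 173.3, 223.3]
ee_rot: [0.513, 0.487, -0.512, 0.487]
contact_force: [1.0, 0.0, -4.5]
gripper_width: 7.2
```

```bash
python3 look.py 2
```

```text
t 7.3167 p [536.6 172.  223.1] F [ 0.16 -0.74 -3.43] M [-0.05  0.01 -0.04] w 7.7
[[-0.0004, 0.9986, -0.0521], [-0.0003, -0.0521, -0.9986], [-1.0, -0.0003, 0.0003]]
```

View pics/b2.png

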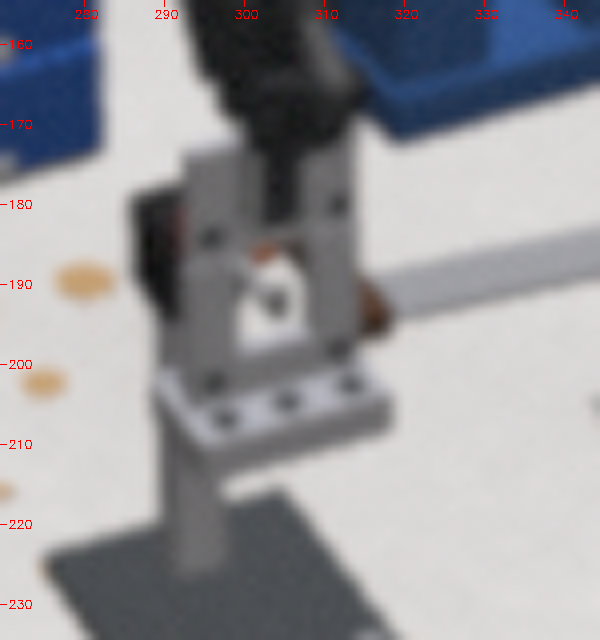

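The hook tip shows through the window at (304,191), nearly centred and with no contact, so I'll go on to the mark.

Call:
apply_moves(targets="0 0 -6 0 1; 0 0 -12 0 1; 0 0 -16 0 1; 0 0 -16 0 1; 0 0 -16 0 1")

```text
clock: 7.73
position: [537.5, 187.6, 223.2]
ee_rot: [-0.513, -0.487, 0.513, -0.487]
contact_force: [0.0, 0.2, -3.7]
gripper_width: 7.0
```

```bash
python3 look.py 3
```

```text
t 7.8333 p [537.4 187.3 223.3] F [-0.38 -0.63 -4.46] M [-0.04  0.05  0.01] w 7.2
[[-0.0002, 0.9986, -0.0531], [-0.0001, -0.0531, -0.9986], [-1.0, -0.0002, 0.0002]]
```

View pics/b3.png

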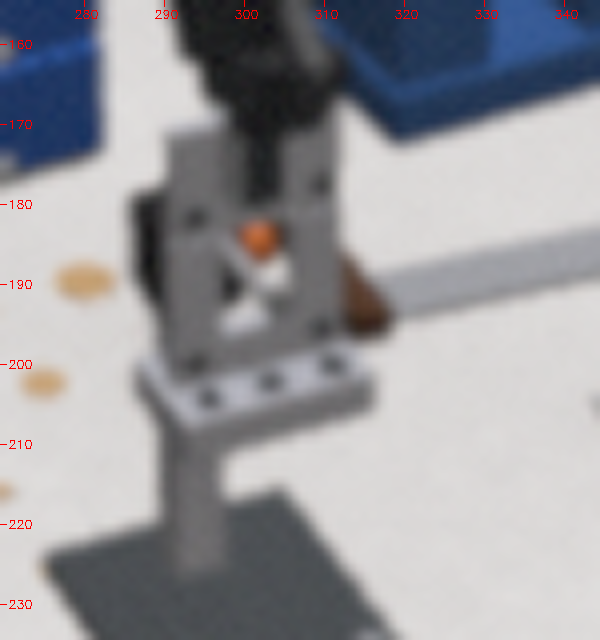

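Call:
apply_moves(targets="4 -2 0 0 1; 8 -2 0 0 1; 12 -2 0 0 1; 16 -2 0 0 1; 18 -2 0 0 1; 18 -2 0 0 1")

```text
clock: 8.33
position: [535.2, 187.2, 204.4]
ee_rot: [-0.513, -0.487, 0.514, -0.486]
contact_force: [-1.3, -0.4, -4.0]
gripper_width: 7.3
```

```bash
python3 look.py 4
```

```text
t 8.4333 p [535.6 187.5 205.2] F [ 0.64 -0.2  -4.01] M [-0.02  0.04 -0.  ] w 6.9
[[-0.0, 0.9986, -0.053], [-0.0002, -0.053, -0.9986], [-1.0, -0.0, 0.0002]]
```

View pics/b4.png

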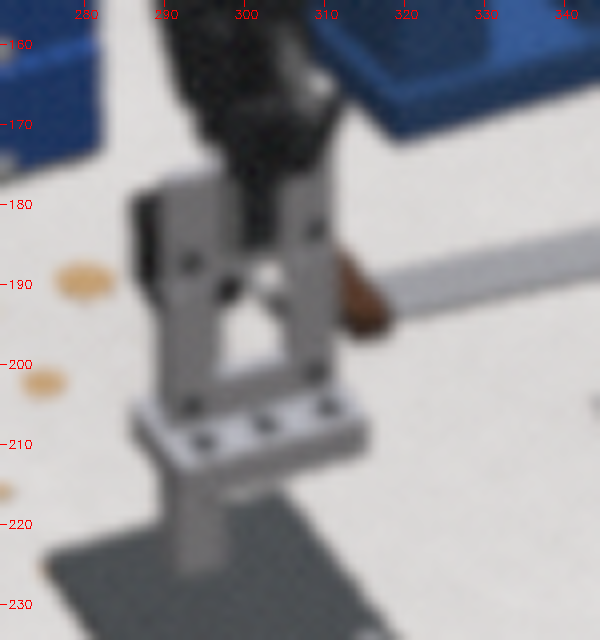

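Call:
apply_moves(targets="1 0 0 0 1; 2 0 0 0 1; 3 0 0 0 1; 3 0 0 0 1")

```text
clock: 8.77
position: [535.4, 187.5, 202.1]
ee_rot: [-0.513, -0.487, 0.513, -0.486]
contact_force: [-0.6, -0.5, -4.9]
gripper_width: 7.7
```

Call:
apply_moves(targets="1 0 0 0 1; 2 0 0 0 1; 3 0 0 0 1; 3 0 0 0 1")

```text
clock: 9.1
position: [535.7, 187.5, 200.2]
ee_rot: [0.513, 0.486, -0.513, 0.487]
contact_force: [-1.6, -0.8, 2.2]
gripper_width: 7.3
```

Call:
apply_moves(targets="1 0 0 0 1; 2 0 0 0 1; 3 0 0 0 1; 3 0 0 0 1")

```text
clock: 9.43
position: [535.7, 187.5, 196.3]
ee_rot: [0.513, 0.486, -0.513, 0.487]
contact_force: [-1.7, 0.5, 1.1]
gripper_width: 7.3
```

Call:
apply_moves(targets="1 0 0 0 1; 2 0 0 0 1; 3 0 0 0 1; 3 0 0 0 1")

```text
clock: 9.77
position: [535.7, 187.6, 193.1]
ee_rot: [0.513, 0.487, -0.513, 0.487]
contact_force: [-0.5, -0.3, 1.7]
gripper_width: 7.2
```

Call:
apply_moves(targets="0.5 0 0 0 1; 1 0 0 0 1; 1.5 0 0 0 1; 2 0 0 0 1; 2 0 0 0 1")

```text
clock: 10.18
position: [535.6, 187.5, 191.2]
ee_rot: [0.513, 0.487, -0.513, 0.487]
contact_force: [-0.6, -0.8, 1.3]
gripper_width: 7.7
```

```bash
python3 look.py 5
```

```text
t 10.2833 p [535.6 187.5 191.3] F [-1.39  0.21  1.73] M [-0.13  0.12 -0.02] w 7.3
[[0.0002, 0.9986, -0.0531], [0.0001, -0.0531, -0.9986], [-1.0, 0.0002, -0.0001]]
```

View pics/b5.png

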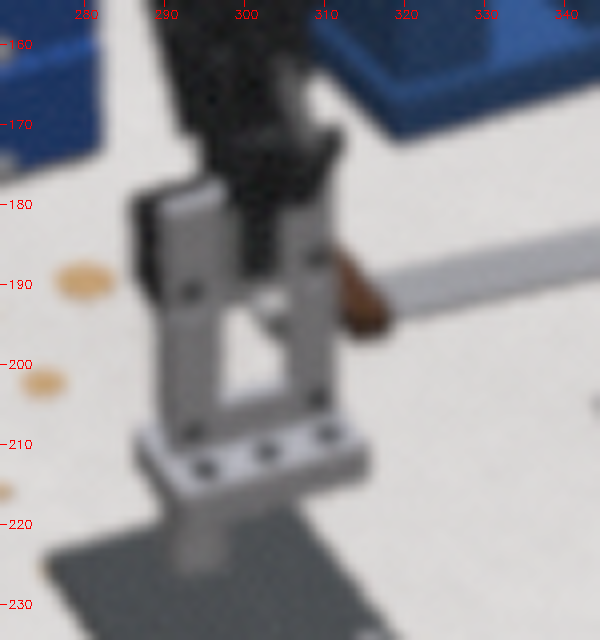

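Call:
apply_moves(targets="0.5 0 0 0 1; 1 0 0 0 1; 1 0 0 0 1")

```text
clock: 10.53
position: [535.6, 187.6, 190.3]
ee_rot: [0.513, 0.487, -0.513, 0.487]
contact_force: [0.2, -0.6, 2.2]
gripper_width: 7.2
```

Call:
apply_moves(targets="0.5 0 0 0 1; 1 0 0 0 1; 1 0 0 0 1")

```text
clock: 10.78
position: [535.6, 187.5, 189.3]
ee_rot: [0.513, 0.487, -0.513, 0.487]
contact_force: [-0.2, -0.6, 1.9]
gripper_width: 7.2
```

Call:
apply_moves(targets="0.5 0 0 0 1; 1 0 0 0 1; 1 0 0 0 1")

```text
clock: 11.03
position: [535.7, 187.5, 188.7]
ee_rot: [0.513, 0.486, -0.513, 0.487]
contact_force: [-1.5, -0.8, 4.2]
gripper_width: 7.2
```

Call:
apply_moves(targets="0.2 0 0 0 1; 0.4 0 0 0 1; 0.4 0 0 0 1")

```text
clock: 11.28
position: [535.7, 187.6, 188.6]
ee_rot: [0.513, 0.486, -0.513, 0.487]
contact_force: [-1.2, -0.8, 6.4]
gripper_width: 6.9
```

Call:
apply_moves(targets="0.2 0 0 0 1; 0.4 0 0 0 1; 0.4 0 0 0 1")

```text
clock: 11.53
position: [535.7, 187.6, 188.6]
ee_rot: [0.513, 0.486, -0.513, 0.487]
contact_force: [-0.8, -1.1, 7.2]
gripper_width: 7.2
```

Call:
apply_moves(targets="0.2 0 0 0 1; 0.4 0 0 0 1; 0.4 0 0 0 1; 0.4 0 0 0 1; 0.4 0 0 0 1; 0.4 0 0 0 1")

```text
clock: 12.03
position: [535.8, 187.5, 188.5]
ee_rot: [0.513, 0.486, -0.513, 0.487]
contact_force: [-2.1, -0.0, 9.0]
gripper_width: 7.1
```

Call:
apply_moves(targets="0 0 0 0 1; 0 0 0 0 1; 0 0 0 0 1; 0 0 0 0 1; 0 0 0 0 1; 0 0 0 0 1; 0 0 0 0 1; 0 0 0 0 1; 0 0 0 0 1; 0 0 0 0 1")

```text
clock: 12.87
position: [535.8, 187.6, 188.5]
ee_rot: [0.513, 0.486, -0.513, 0.487]
contact_force: [-2.5, -0.1, 8.8]
gripper_width: 7.3
```

```bash
python3 look.py 6
```

```text
t 12.9667 p [535.8 187.5 188.5] F [-2.94 -0.72  8.81] M [-0.17  0.77  0.03] w 7.4
[[0.0013, 0.9986, -0.0527], [0.0003, -0.0527, -0.9986], [-1.0, 0.0013, -0.0003]]
```

View pics/b6.png

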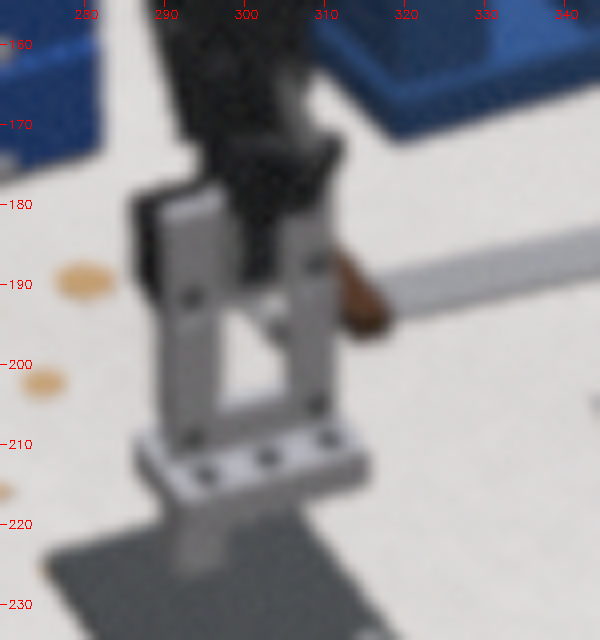

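Call:
apply_moves(targets="-0.4 0 0 0 1; -0.8 0 0 0 1; -1.2 0 0 0 1; -1.6 0 0 0 1; -1.6 0 0 0 1; -1.6 0 0 0 1")

```text
clock: 13.47
position: [535.6, 187.6, 188.8]
ee_rot: [0.513, 0.487, -0.513, 0.487]
contact_force: [-0.4, -0.6, 4.6]
gripper_width: 7.2
```

Call:
apply_moves(targets="-0.4 0 0 0 1; -0.7 0 0 0 1; -0.7 0 0 0 1; -0.7 0 0 0 1")

```text
clock: 13.8
position: [535.5, 187.5, 188.9]
ee_rot: [-0.513, -0.487, 0.513, -0.486]
contact_force: [0.6, 0.4, 0.1]
gripper_width: 6.9
```

Force is down to about the jig's own weight, so I'll open gently and only part way.

Call:
apply_moves(targets="0 0 0 0 0.78; 0 0 0 0 0.72; 0 0 0 0 0.66; 0 0 0 0 0.62; 0 0 0 0 0.6; 0 0 0 0 0.6; 0 0 0 0 0.6")

```text
clock: 14.38
position: [535.5, 187.5, 189.4]
ee_rot: [-0.513, -0.487, 0.513, -0.487]
contact_force: [-0.2, -0.1, -0.4]
gripper_width: 17.5
```

```bash
python3 look.py 7
```

```text
t 14.4833 p [535.5 187.5 189.4] F [-0.13 -0.43  0.01] M [-0.01 -0.02 -0.  ] w 17.4
[[-0.0001, 0.9986, -0.0531], [-0.0, -0.0531, -0.9986], [-1.0, -0.0001, 0.0]]
```

View pics/b7.png

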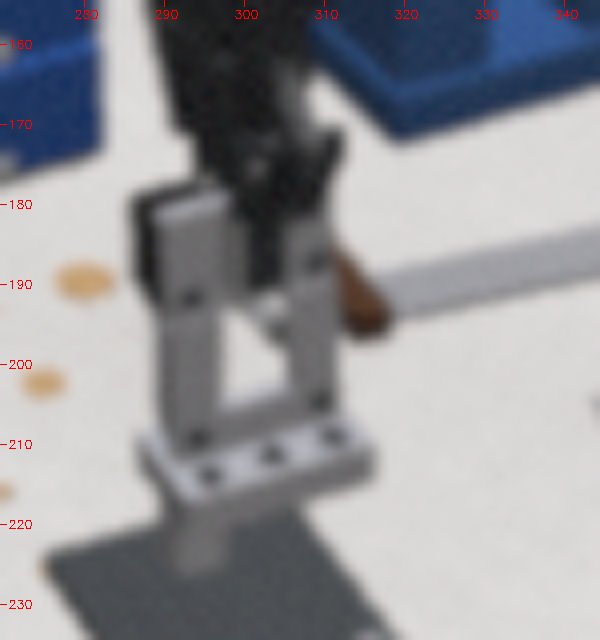

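Call:
apply_moves(targets="-3 0 0 0 0.6; -8 0 0 0 0.6; -16 0 0 0 0.6; -24 0 0 0 0.6; -34 0 0 0 0.6; -44 0 0 0 0.6; -56 0 0 0 0.6; -70 0 0 0 0.6; -85 0 0 0 0.6; -100 0 0 0 0.6")

```text
clock: 15.32
position: [535.5, 187.5, 291.2]
ee_rot: [0.513, 0.486, -0.513, 0.487]
contact_force: [0.8, -0.2, 0.0]
gripper_width: 17.0
```

Call:
apply_moves(targets="-20 0 0 0 0.6; -40 0 0 0 0.6; -40 0 0 0 0.6; -40 0 0 0 0.6; -40 0 0 0 0.6; -40 0 0 0 0.6; -40 0 0 0 0.6; -40 0 0 0 0.6; -40 0 0 0 0.6; -40 0 0 0 0.6")

```text
clock: 16.15
position: [535.4, 187.5, 329.1]
ee_rot: [-0.513, -0.487, 0.513, -0.487]
contact_force: [0.0, -1.5, 0.1]
gripper_width: 16.8
```

```bash
python3 look.py 8; python3 -c "
from h import *
D=pickle.load(open('d_8.pkl','rb'));cv2.imwrite('pics/full8.png',D['side']['img'][:,:,::-1])"
```

```text
t 16.25 p [535.5 187.5 329.2] F [-0.53 -0.07  0.62] M [-0.02 -0.03 -0.01] w 17.0
[[-0.0003, 0.9986, -0.0531], [-0.0002, -0.0531, -0.9986], [-1.0, -0.0003, 0.0002]]
```

View pics/b8.png

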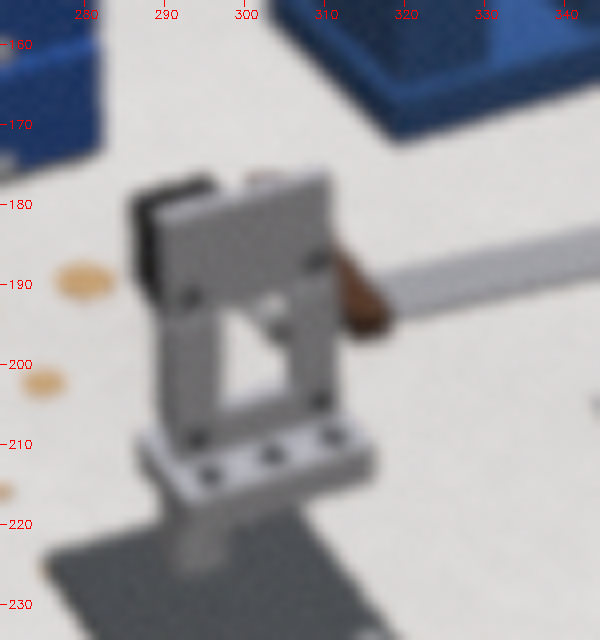

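View pics/full8.png

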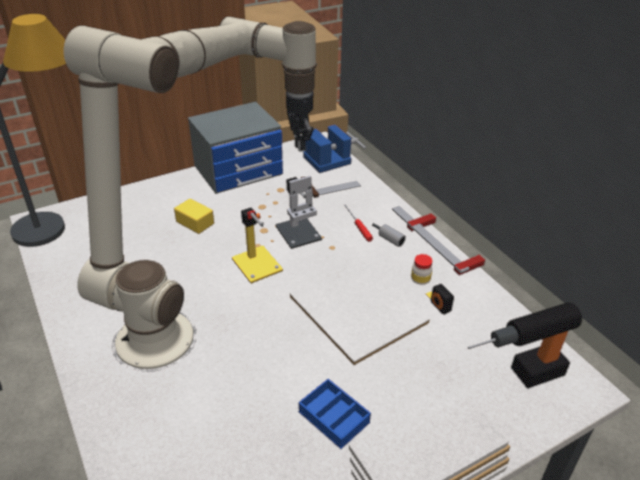

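The jig hangs by its window and its pixels haven't moved between the last two views. The gripper is clear above it and the bystanders are where they were.

```bash
python3 -c "
from bench import job
print(job.job_done())"
```

```text
the job is handed in; nothing more can be done
None
```

The jig is hanging by its window on the hook of the dark-base stand, and I handed the job in at about 16 s of the 51 s allowed. No verdict is reported on hand-in.

- **Tug:** The hook began to slide at about 6 N. It stopped moving at a TCP height of 188.5 mm, about 11–12 mm below first contact. The force then rose while the position stayed put, so I took that as the stop. The hook's own slide can't be read directly.
- **Hold and release:** I held about 12.5 N on the hook (wrist reading plus the jig's weight) for more than a second. I then eased off to roughly the jig's own weight, opened the fingers to 17 mm and backed straight up.
- **Last checks:** The wrist force is about zero, and the gripper is about 140 mm above where it let go. The jig's pixels are the same in the last two views, so it is still, and it hangs almost upright. The bystanders look unmoved in the side view.
- **Disagreement:** The camera fits disagreed slightly. They put the jig's underside at 15.4 mm instead of 18 mm, and the hook's sideways position differed by 3–5 mm between estimates. I corrected this from the view through the window before lowering the jig onto the hook.

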